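# Hang the gilt frame on the twin-stud stand

### The arm

A 6-joint arm with a two-finger parallel gripper is mounted at the origin on the work surface. World frame = base frame: x ahead of the robot, y to its left, z up, the work surface at z = 0. Lengths are in m, angles in rad, forces in N, time in s.
With the tool pointing down it reaches from about 0.25 to 0.85 m from the base axis. Payload 12.5 kg.
Tool frame: the origin (TCP) lies between the finger pads; the fingertips stand 25 mm ahead of it and the grasp point (between the pads) lies 6 mm ahead of it (env.finger_overhang is the z of the fingertips in the tool frame, in m); z points along the fingers, y is the line along which they close (so a half turn about z gives the same grasp; the last joint's range is limited). The gripper opens to 93 mm and grips with 3 to 60 N. Pads are 15 mm wide; open, the fingers measure 128 mm over their backs; the gripper's body (75 mm by 188 mm) begins 65 mm behind the grasp point.
Start: joints at [1.043, 0.351, 1.652, -0, 1.139, -0.085], TCP at [0.236, 0.497, 0.244] pointing down, gripper open.
Joint ranges: [-2.75, 2.75], [-0.79, 2.1], [0.01, 2.65], [-1.57, 4.71], [0.07, 3.14], [-2.87, 2.87]. Speed limits (rad/s): [2.22, 2.22, 2.79, 3.14, 3.14, 3.14].

### API

Orientations are given as a unit quaternion [x, y, z, w].
In Python, from bench import env gives the robot as it stands. The module is installed in compiled form; this text tells all that it offers.
- The arm moves only by the tool drive_tool, never from a script. Its argument "moves" is a list of rows, each a list of 3 entries, a list of its own where there are three numbers: the shift along the tool's x, y, z in cm, then the turn about the tool's z in rad, then the closure in counts, from 0 (fully open) to 255 (shut). In form: [[[tx, ty, tz], twist, fingers], ...]. A call has 1 to 8 rows; each row is the pose to reach, as a shift and turn from the pose commanded when the call began, along the tool's axes at that moment; what a row does not reach only later rows make up. A row lasts 1/12 s, in which the tool goes at most 41.7 mm and 7.16 degrees, less where a joint would pass 70% of its speed; a pose out of reach is approached as far as the arm can. A call with a gripper value outside its range is refused whole. The fingers move at their own pace and stop on an object; the grip force is fixed at half the most. Time passes only in rows, so rows that repeat a pose let the fingers close. It gives the time, the measured TCP pose, the force, the opening and the grip force at its end, in the units of the state.
- env.sense(): the state, without advancing time (a new reading comes with each control period).
- env.read_camera(name): name is "scene" or "top" or "wrist"; returns the picture (480x640x3 uint8, red, green, blue); there is no depth.
- env.camera_params(name): a dict with "intrinsics" (3x3 intrinsics, pixels), "k1" (the pictures are not rectified: a ray, as slopes to the right and down, at radius r is drawn at 1 + k1 r^2 times it, then the intrinsics apply), "pose" (4x4, takes a point from camera to world coordinates); the wrist camera has in their place "mount" (4x4, takes a point from camera to tool coordinates, whose origin is the TCP and whose axes are the flange's). Camera axes: x right, y down, z forward; pixel columns grow to the right and rows downward; lengths in m; the calibration is good to about 2 mm. A picture is of the moment at which its call begins: read the wrist's pose just before it. camera_params takes no time and is no camera call.
- env.hand_in(): hands the job in; it is judged then, once.
The state is a dict: "clock": time; "qpos": joint angles; "qvel": joint speeds; "tau": joint torques, N m; "tool_pos": TCP position; "eef_rot": TCP orientation; "wrist_force": force on the tool from outside, world axes, zero at the start; "moment": the same for the moment, N m; "finger_gap": finger opening in m; "grip_force": force on a finger pad.
Only numpy, scipy, OpenCV 4.12 (cv2) and the standard library are available. Lean on these libraries where they do the work, as an engineer would, in place of code of your own. Each camera call takes 0.05 s, during which the arm holds its last target. There are 200 camera calls.

### The job

Lift the small gilt picture frame out of its padded rack and gently hang it by the keyholes in its two metal ears on the two headed studs of the grey hanging stand: lower both wide keyhole ends over the stud heads, then slide the frame along until the studs are fully home in the narrow ends. The stud bar may be clamped well off-centre, so find it by feel without forcing; leave the frame hanging upright on its own and do not disturb anything else on the bench.

Things in the scene. Friction and masses are not known exactly. Their poses are not given: they have to be found in the camera images.
- frame: Small gilt picture frame, 0.25 to 0.5 kg: 96 mm wide (y), 120 high (z), 20 deep (x). Origin: centre of underside; picture faces -x, back +x. Starts upright in the rack. A flat steel ear, 4 mm thick, underside z = 100, reaches out level on each side to |y| = 117, from x = -12 to +34, with a keyhole through it on y = +90 / -90, its length along x.
- frame_grip (a point): Middle of the frame's flat top moulding (frame z = 107 mm), to be gripped across the frame's 20 mm depth (x). The moulding is 26 mm high, from z = 94 to 120, free in front and behind.
- keyhole_left (a point): Middle of the wide mouth of the keyhole in the frame's +y ear, at the ear's underside (frame x = 18, y = 90, z = 100 mm). Mouth 16.5 mm across (y), frame x = 8 to 28 mm; it tapers at 45 degrees from x = 8 to 4 into a slot 9.5 mm wide that ends closed at x = -4. Axes as the frame's.
- keyhole_right (a point): The same point of the keyhole in the -y ear (frame x = 18, y = -90, z = 100 mm); same shape and direction.
- stand: Grey hanging stand, fixed. Origin: at bench level, midway between the studs when their bar is centred; base 150 x 190 x 12 mm. The cross bar and black clamps (to z = 135) lie behind at x = 49 to 83, red knobs to x = 99; two arms 16 mm wide, z = 113 to 127, come forward at y = +-90 to the studs. The frame hangs between the arms, its axes parallel to the stand's, its back to the cross bar.
- stud_mid (a point): Nominal midpoint between the studs at shoulder height (stand x = y = 0, z = 160 mm). The two studs stand 90 mm either way along y, but their common bar is clamped up to 15 mm off along the stand's y, either way: both are shifted alike, and this shift is NOT measured here (x and z are true). Ears that miss lie on the heads, 12 mm above the shoulders; press the stand with 25 N at most.
- stud_left (a point): Nominal place of the +y stud (same unmeasured shift), at shoulder height. Each stud: post 14 mm thick, black shoulder disc 24 mm across with top at z = 160 mm, neck 7 mm thick to z = 167, copper head 13 mm across from z = 167 to 172, its upper edge bevelled 2 mm.
- hang_home (a point): Where the frame's origin ends up (bar centred): stand x = 0, y = 0, z = 60 mm; ears on the shoulders, 3 mm play under the heads, necks at the slots' closed ends. The frame goes down 18 mm in front of this (stand x = -18 mm), wide mouths over the heads, then slides 18 mm towards the stand's +x (towards the cross bar) until it stops.
- rack: Wooden rack with grey padded walls, fixed. Origin: centre of its underside; base 120 x 150 x 12 mm; the frame's lower edge stands in its slot (22 mm wide in x, 90 mm long in y) on the base at z = 12 mm; slot walls reach z = 52 mm.
- bottle: Bystander: glass solvent bottle with blue cap, 60 mm across, 125 mm high, loose; origin at the centre of its underside.
- cap: Bystander: loose blue cap, 42 mm across, 20 mm high; origin at the centre of its underside.
- brush: Bystander: brush lying on the bench.
- screwdriver: Bystander: screwdriver lying on the bench.
- batten: Bystander: dark wood batten 22 x 190 x 14 mm lying on the bench; origin at the centre of its underside.
- jar: Bystander: white ceramic cup 68 mm across, 75 mm high; origin at the centre of its underside.
- corkblock: Bystander: cork block 60 x 40 x 30 mm; origin at the centre of its underside.
Things that resemble listed ones, but are neither listed nor needed, are in the scene too. Of the things shaped like the rack, the wooden one is meant.

How it is judged:
On the way, in this order (a step that is already met when the one before it is completed fails the run):
1. the frame is lifted clear of the rack (z of frame in the frame of rack above 0.07 m), for 0.1 s.
2. both ears are down over the stud heads, frame upright, not yet slid along (z of frame in the frame of stand between 0.057 and 0.0655 m and x of frame in the frame of stand between -0.026 and -0.01 m and y of frame in the frame of stand between -0.02 and 0.02 m and angle between frame's own z axis and vertical below 0.1 rad and angle between the x axis of frame and the x axis of stand, either way round below 0.1 rad), for 0.1 s.
At the end, for the whole second after the job is handed in: The frame hangs at rest on the stand, released: its ears on the shoulders (origin 57 to 63 mm above the stand origin), slid home to within 4 mm (origin at stand x = -4 to +6 mm, y within 20 mm), upright within 0.1 rad and square to the stand within 0.06 rad (z of frame in the frame of stand between 0.057 and 0.063 m and x of frame in the frame of stand between -0.004 and 0.006 m and y of frame in the frame of stand between -0.02 and 0.02 m and angle between frame's own z axis and vertical below 0.1 rad and angle between the x axis of frame and the x axis of stand, either way round below 0.06 rad and linear speed of frame below 0.02 m/s and angular speed of frame below 0.2 rad/s); the robot touches nothing.
It fails at once if the frame is pressed on the stand with more than 25 N (contact force between frame and stand above 25 N).
It fails at once if a bystander is moved by more than 20 mm (distance of any of bottle, cap, brush, screwdriver, batten, jar, corkblock from where it was at the start of the episode above 0.02 m).
It also fails if it takes over 72 s, if anything falls off the work surface, if the arm or the gripper's body presses on something with over 40 N, if the wrist force passes 120 N, or if a joint passes its speed limit or range.

## Working session

There is one attempt and no reset: what is moved stays moved. The work goes in short steps, Python scripts to look and compute and a tool call to move; the robot and the scene stay as the last step left them, time stands still between calls to the robot, and variables do not carry over. Pictures are saved under pics/ and viewed, at most 10 in all, crops included, and the job is handed in when it is done.

Besides the shell and the picture viewer there is one more tool, called as a command line: name --argument value ..., lists and objects as JSON in quotes. drive_tool: Moves the arm, as the interface text tells. Its arguments: {"type":"object","properties":{"moves":{"type":"array","items":{"type":"array"}}},"required":["moves"]}

```bash
mkdir -p pics; cat > h.py <<'E'
import numpy as np, cv2
from bench import env
from scipy.spatial.transform import Rotation as R
def save(name,f):
    cv2.imwrite(f,env.read_camera(name)[:,:,::-1])
def campose(name,s=None):
    p=env.camera_params(name)
    if 'pose' in p: return p,np.array(p['pose'])
    s=s or env.sense(); T=np.eye(4); T[:3,:3]=R.from_quat(s['eef_rot']).as_matrix(); T[:3,3]=s['tool_pos']
    return p,T@np.array(p['mount'])
def ray(name,uv,s=None):
    p,T=campose(name,s); K=np.array(p['intrinsics']); k=p['k1']
    d=(np.array(uv,float)-K[:2,2])/[K[0,0],K[1,1]]
    u=d.copy()
    for _ in range(20): u=d/(1+k*(u@u))
    v=T[:3,:3]@np.r_[u,1]; return T[:3,3],v
def atz(name,uv,z,s=None):
    o,v=ray(name,uv,s); return o+v*(z-o[2])/v[2]
def proj(name,P,s=None):
    p,T=campose(name,s); K=np.array(p['intrinsics']); c=T[:3,:3].T@(np.array(P)-T[:3,3])
    u=c[:2]/c[2]; u=u*(1+p['k1']*(u@u)); return K[:2,:2]@u+K[:2,2]
E
python3 - <<'E'
from h import *
save('top','pics/top.png'); save('scene','pics/scene.png')
for n in('top','scene'):
    p,T=campose(n); print(n,p['intrinsics'],p['k1'],T.round(3))
s=env.sense(); print(s); print(env.camera_params('wrist'))
E
```

```text
top [[574.80064741   0.         323.7419302 ]
 [  0.         574.80064741 242.24751701]
 [  0.           0.           1.        ]] -0.08205218451470585 [[-0.006 -0.984  0.176  0.382]
 [-1.     0.004 -0.011  0.075]
 [ 0.01  -0.176 -0.984  1.207]
 [ 0.     0.     0.     1.   ]]
scene [[494.17835011   0.         328.09864387]
 [  0.         494.17835011 236.68248054]
 [  0.           0.           1.        ]] -0.04085619107481381 [[ 0.697  0.533 -0.479  1.174]
 [ 0.717 -0.508  0.478 -0.534]
 [ 0.011 -0.677 -0.736  1.   ]
 [ 0.     0.     0.     1.   ]]
{'clock': 0.1, 'qpos': array([ 1.04339499e+00,  3.51167890e-01,  1.65237465e+00, -2.46462299e-05,
        1.13910748e+00, -8.46177232e-02]), 'qvel': array([ 0.00172359, -0.00022189, -0.00318117,  0.00114064, -0.00012338,
        0.00072545]), 'tau': array([ 1.38072777e-03, -4.98027170e+01, -2.85705972e+01,  6.99914061e-02,
        2.38859706e-02, -1.20465888e-04]), 'tool_pos': array([0.23549312, 0.49670848, 0.24315764]), 'eef_rot': array([ 2.19582604e-01,  9.75593768e-01, -5.07492163e-04, -1.48598565e-04]), 'wrist_force': array([-0.55033375,  0.3668721 ,  1.01452798]), 'moment': array([-0.09421658,  0.0063728 ,  0.01162722]), 'grip_force': 0.0, 'finger_gap': 0.09286934172683169}
{'intrinsics': array([[355.68230113,   0.        , 320.15028478],
       [  0.        , 355.68230113, 241.0747145 ],
       [  0.        ,   0.        ,   1.        ]]), 'k1': -0.07229774856294773, 'mount': array([[ 5.21918684e-04, -9.57218846e-01, -2.89364490e-01,
         8.04632009e-02],
       [ 9.99999393e-01,  2.18914563e-04,  1.07950088e-03,
        -1.21390044e-03],
       [-9.69972489e-04, -2.89364878e-01,  9.57218380e-01,
        -1.40141057e-01],
       [ 0.00000000e+00,  0.00000000e+00,  0.00000000e+00,
         1.00000000e+00]])}
```

View pics/top.png

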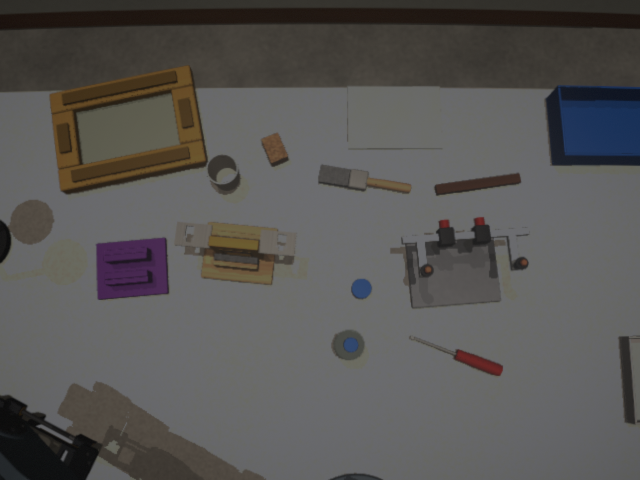

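View pics/scene.png

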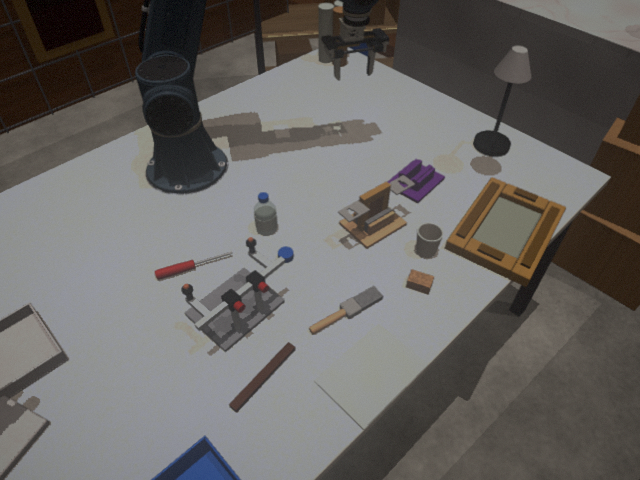

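The top view shows the frame in the wooden rack (about 236,250) with its ears towards ±y. The stand is at about (455,270), with the stud heads at about (427,270) and (521,263), so its bar is shifted towards −y. I'll enlarge both areas.

```bash
python3 - <<'E'
import cv2,numpy as np
im=cv2.imread('pics/top.png')
im=np.clip(im.astype(float)*1.8,0,255).astype('uint8')
a=cv2.resize(im[205:295,165:305],None,fx=5.6,fy=5.6,interpolation=cv2.INTER_CUBIC)
b=cv2.resize(im[205:315,395:540],None,fx=5.4,fy=5.4,interpolation=cv2.INTER_CUBIC)
cv2.imwrite('pics/a.png',a);cv2.imwrite('pics/b.png',b)
E
```

```text
(no output)
```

View pics/a.png

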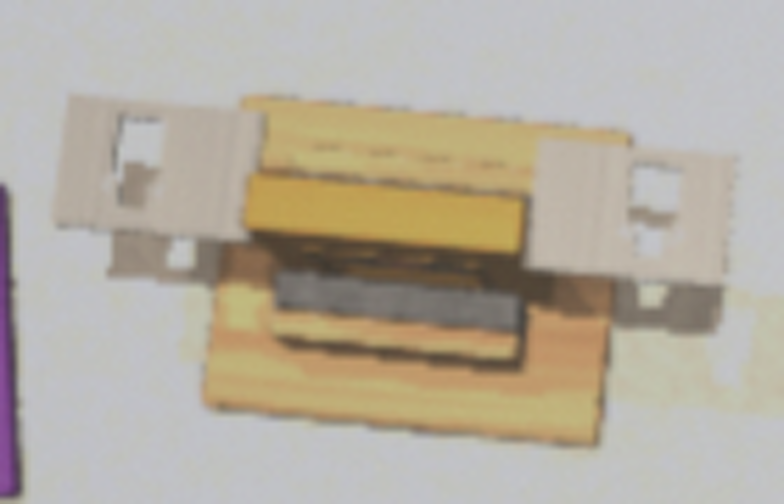

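View pics/b.png

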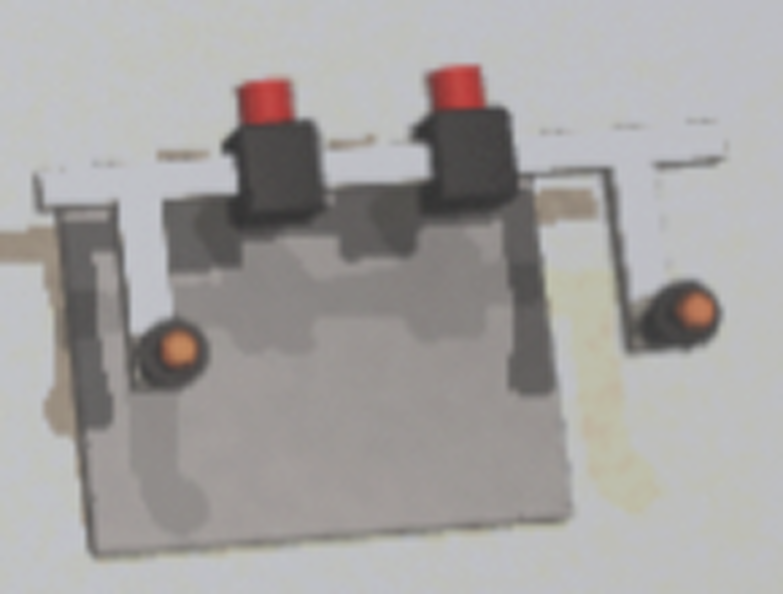

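```bash
cat > m.py <<'E'
from h import *
A=lambda x,y:((x+.5)/5.6-.5+165,(y+.5)/5.6-.5+205)
B=lambda x,y:((x+.5)/5.4-.5+395,(y+.5)/5.4-.5+205)
def fit(model,obs):
    m=np.array(model)[:,:2];o=np.array(obs)[:,:2]
    mc=m.mean(0);oc=o.mean(0);a=m-mc;b=o-oc
    th=np.arctan2((a[:,0]*b[:,1]-a[:,1]*b[:,0]).sum(),(a*b).sum())
    c,s=np.cos(th),np.sin(th);Rm=np.array([[c,-s],[s,c]])
    t=oc-Rm@mc; return t,th,(o-(m@Rm.T+t))*1000
E
python3 - <<'E'
from m import *
pts=[((247,178),.132,(.010,.048)),((527,195),.132,(.010,-.048)),((522,252),.132,(-.010,-.048)),((245,230),.132,(-.010,.048)),
((70,93),.116,(.034,.117)),((740,155),.116,(.034,-.117)),((723,283),.116,(-.012,-.117)),((55,225),.116,(-.012,.117))]
t,th,r=fit([p[2] for p in pts],[atz('top',A(*p[0]),p[1]) for p in pts]); print('frame',t,th);print(r.round(1))
# stand base top z=.012
pts=[((93,555),(-.075,.095)),((572,518),(-.075,-.095))]
o=[atz('top',B(*p[0]),.012) for p in pts]
print('basefront',o, np.linalg.norm(o[0]-o[1]))
t,th,r=fit([p[1] for p in pts],o);print('stand',t,th,r.round(1))
L=atz('top',B(180,350),.172);Rr=atz('top',B(697,312),.172)
print('heads',L,Rr,np.linalg.norm(L-Rr),(L+Rr)/2, 'yaw',np.arctan2(*( (Rr-L)[:2]*[1,-1])))
c,s=np.cos(th),np.sin(th)
print('mid in stand',np.array([[c,s],[-s,c]])@(((L+Rr)/2)[:2]-t))
E
```

```text
frame [0.57472833 0.23468367] -0.09204928239235938
[[-2.2  0.5]
 [ 0.4  0.6]
 [ 0.7  0.2]
 [-0.2 -1.2]
 [ 1.  -0.1]
 [-0.5 -0.2]
 [ 0.6  1.3]
 [ 0.2 -1. ]]
basefront [array([ 0.45771488, -0.12080213,  0.012     ]), array([ 0.47022003, -0.30882522,  0.012     ])] 0.18843848279959122
stand [ 0.53880213 -0.20983653] 0.0664107628165474 [[ 0.1 -0.8]
 [-0.1  0.8]]
heads [ 0.51636713 -0.12627581  0.172     ] [ 0.52820519 -0.30499883  0.172     ] 0.1791146463608013 [ 0.52228616 -0.21563732  0.172     ] yaw 0.06614032889407674
mid in stand [-0.01686451 -0.00469197]
```

drive_tool --moves '[[[-3,-0.6,0],0.1,0],[[-6.5,-1.4,0],0.2,0],[[-10,-2.2,0],0.3,0],[[-13.5,-3,0],0.4,0],[[-17,-3.8,0],0.5,0],[[-20.5,-4.6,0],0.6,0],[[-24,-5.4,0],0.7,0],[[-26,-6,0],0.75,0]]'

```text
clock: 0.77
tool_pos: [0.447, 0.3291, 0.2434]
eef_rot: [0.565, 0.825, -0.0, 0.0]
wrist_force: [0.5, 0.1, -0.0]
finger_gap: 0.0929
grip_force: 0.0
```

```bash
cat >> h.py <<'E'
def go(p,yaw,s=None):
    "shift (cm) in tool axes and twist to bring TCP to p with tool y at world angle yaw"
    s=s or env.sense(); M=R.from_quat(s['eef_rot']).as_matrix()
    y=np.arctan2(M[1,1],M[0,1]); d=(y-yaw+np.pi)%(2*np.pi)-np.pi
    print('tcp',s['tool_pos'].round(4),'yaw',round(y,4),'tilt',M[:2,2].round(4),'-> shift',(M.T@(np.array(p)-s['tool_pos'])*100).round(2),'twist',round(d,4))
E
python3 -c "
from h import *
go([.5747,.2347,.25],-.092)"
```

```text
tcp [0.447  0.3291 0.2434] yaw 0.3708 tilt [ 0.0001 -0.0005] -> shift [-13.43   8.48  -0.66] twist 0.4628
```

drive_tool --moves '[[[-3,1.8,0],0.11,0],[[-6,3.8,0],0.22,0],[[-9,5.8,-0.5],0.33,0],[[-12,7.6,-0.7],0.43,0],[[-13.4,8.5,-0.7],0.463,0],[[-13.4,8.5,-0.7],0.463,0],[[-13.4,8.5,-0.7],0.463,0]]'

```text
clock: 1.35
tool_pos: [0.573, 0.238, 0.2499]
eef_rot: [0.736, 0.677, -0.001, -0.0]
wrist_force: [-1.1, 0.4, 0.6]
finger_gap: 0.0935
grip_force: 0.0
```

```bash
python3 -c "
from h import *
s=env.sense();go([.5747,.2347,.25],-.092)
save('wrist','pics/w1.png')
im=cv2.imread('pics/w1.png');cv2.imwrite('pics/w1b.png',np.clip(im*1.6,0,255).astype('uint8'))"
```

```text
tcp [0.573  0.238  0.2499] yaw -0.0843 tilt [-0.0014 -0.0002] -> shift [-0.31  0.2  -0.01] twist 0.0077
```

View pics/w1b.png

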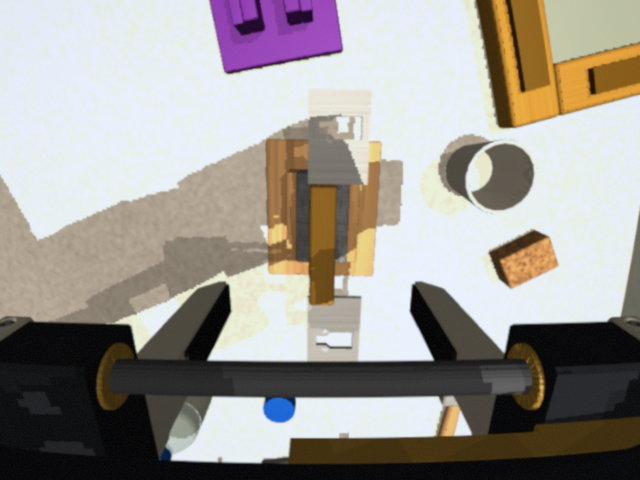

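The wrist view shows the moulding top running from (309,184)/(336,184) to (309,304)/(333,304). The left ear's corners are (309,90)/(372,92), and its keyhole is at about (347,127).

```bash
python3 -c "
from m import *
pts=[((309,184.5),.132,(-.01,.048)),((336,184.5),.132,(.01,.048)),((309,304),.132,(-.01,-.048)),((334,304),.132,(.01,-.048)),((309,90),.116,(-.012,.117)),((372,92),.116,(.034,.117))]
t,th,r=fit([p[2] for p in pts],[atz('wrist',p[0],p[1]) for p in pts]);print(t,th,r.round(1))
go([*t,.125],th)
"
```

```text
[0.57338032 0.23422038] -0.10039551245258212 [[-0.4  0.7]
 [-0.8  1.1]
 [ 0.5  1.1]
 [ 0.6  1.4]
 [ 0.2 -2. ]
 [-0.2 -2.4]]
tcp [0.5724 0.2387 0.2501] yaw -0.0831 tilt [-0.0014 -0.0001] -> shift [-0.43  0.15 12.51] twist 0.0173
```

drive_tool --moves '[[[-0.4,0.15,2],0.013,0],[[-0.4,0.15,5],0.013,0],[[-0.4,0.15,8],0.013,0],[[-0.4,0.15,10.5],0.013,0],[[-0.4,0.15,12],0.013,0],[[-0.4,0.15,12.5],0.013,0],[[-0.4,0.15,12.5],0.013,80],[[-0.4,0.15,12.5],0.013,130]]'

```text
clock: 2.07
tool_pos: [0.5743, 0.2349, 0.1266]
eef_rot: [0.74, 0.672, 0.0, 0.0]
wrist_force: [0.4, -0.2, 0.6]
finger_gap: 0.0841
grip_force: 0.0
```

drive_tool --moves '[[[0,0,0],0,150],[[0,0,0],0,170],[[0,0,0],0,190],[[0,0,0],0,210],[[0,0,0],0,230],[[0,0,0],0,255],[[0,0,0],0,255],[[0,0,0],0,255]]'

```text
clock: 2.73
tool_pos: [0.5745, 0.234, 0.1256]
eef_rot: [0.741, 0.672, 0.0, 0.0]
wrist_force: [-0.5, 0.6, -0.6]
finger_gap: 0.0309
grip_force: 0.0
```

drive_tool --moves '[[[0,0,0],0,255],[[0,0,0],0,255],[[0,0,0],0,255],[[0,0,0],0,255],[[0,0,0],0,255]]'

```text
clock: 3.15
tool_pos: [0.5744, 0.234, 0.1256]
eef_rot: [0.741, 0.672, -0.0, -0.0]
wrist_force: [-0.0, 0.3, -1.2]
finger_gap: 0.0196
grip_force: 30.0
```

drive_tool --moves '[[[0,0,-0.5],0,255],[[0,0,-1.5],0,255],[[0,0,-3],0,255],[[0,0,-5],0,255],[[0,0,-8],0,255],[[0,0,-11],0,255],[[0,0,-13],0,255],[[0,0,-13.5],0,255]]'

```text
clock: 3.82
tool_pos: [0.5755, 0.2344, 0.2652]
eef_rot: [0.741, 0.672, 0.003, 0.001]
wrist_force: [0.2, -0.9, -3.4]
finger_gap: 0.0196
grip_force: 30.0
```

```bash
python3 -c "
from h import *
s=env.sense();print(s['clock'],s['wrist_force'],s['moment'],s['grip_force'],s['finger_gap'])
# frame 113mm below TCP; keep height, stop 60mm off in front (-x) is unnecessary: go above
th=.066;mid=np.array([.5223,-.2156]);f=np.array([np.cos(th),np.sin(th)])
go([*(mid-.018*f),.26],th)
"
```

```text
3.8167 [ 0.21693177 -0.87400269 -3.37923376] [-0.05177232  0.09897881 -0.0433211 ] 29.99913364648819 0.01960353871637283
tcp [0.5755 0.2344 0.2652] yaw -0.098 tilt [0.0057 0.0019] -> shift [-45.6   -2.67   0.4 ] twist -0.164
```

```bash
python3 -c "
from h import *
th=.066;mid=np.array([.5223,-.2156]);f=np.array([np.cos(th),np.sin(th)])
go([*(mid-.075*f),.3],th)
"
```

```text
tcp [0.5755 0.2344 0.2652] yaw -0.098 tilt [0.0057 0.0019] -> shift [-46.52  -8.27  -3.64] twist -0.164
```

drive_tool --moves '[[[-2,-0.4,-1.5],-0.01,255],[[-5,-1,-3],-0.03,255],[[-8.5,-1.7,-3.6],-0.05,255],[[-12,-2.4,-3.6],-0.07,255],[[-15.5,-3,-3.6],-0.09,255],[[-19,-3.6,-3.6],-0.11,255],[[-22.5,-4.2,-3.6],-0.13,255],[[-25,-4.6,-3.6],-0.14,255]]'

```text
clock: 4.48
tool_pos: [0.5027, -0.0124, 0.296]
eef_rot: [0.692, 0.722, -0.001, -0.0]
wrist_force: [-0.2, 0.3, -3.9]
finger_gap: 0.0198
grip_force: 30.0
```

```bash
python3 -c "
from h import *
th=.066;mid=np.array([.5223,-.2156]);f=np.array([np.cos(th),np.sin(th)])
go([*(mid-.075*f),.3],th)
"
```

```text
tcp [ 0.5027 -0.0124  0.296 ] yaw 0.0424 tilt [-0.0015 -0.0003] -> shift [-20.56  -6.41  -0.39] twist -0.0236
```

drive_tool --moves '[[[-2.5,-0.8,-0.4],-0.005,255],[[-6,-1.9,-0.4],-0.01,255],[[-9.5,-3,-0.4],-0.015,255],[[-13,-4.1,-0.4],-0.02,255],[[-16.5,-5.2,-0.4],-0.024,255],[[-19.5,-6.1,-0.4],-0.024,255],[[-20.6,-6.4,-0.4],-0.024,255],[[-20.6,-6.4,-0.4],-0.024,255]]'

```text
clock: 5.15
tool_pos: [0.448, -0.2206, 0.2999]
eef_rot: [0.685, 0.729, -0.0, -0.001]
wrist_force: [-0.6, 0.9, -3.7]
finger_gap: 0.0199
grip_force: 30.0
```

drive_tool --moves '[[[0,0,0],0,255],[[0,0,0],0,255],[[0,0,0],0,255]]'

```text
clock: 5.4
tool_pos: [0.4492, -0.2176, 0.3005]
eef_rot: [0.683, 0.731, 0.0, -0.0]
wrist_force: [0.3, -0.1, -3.6]
finger_gap: 0.0196
grip_force: 30.0
```

```bash
python3 -c "
from h import *
s=env.sense();go([.5747,.2347,.25],.066);print(s['wrist_force'],s['tool_pos'])
save('wrist','pics/w2.png')
im=cv2.imread('pics/w2.png');cv2.imwrite('pics/w2b.png',np.clip(im*1.6,0,255).astype('uint8'))"
```

```text
tcp [ 0.4492 -0.2176  0.3005] yaw 0.0674 tilt [-0.0002  0.0004] -> shift [44.28 15.57  5.06] twist 0.0014
[ 0.27540782 -0.11135599 -3.57934322] [ 0.4491891  -0.21757012  0.30046426]
```

View pics/w2b.png

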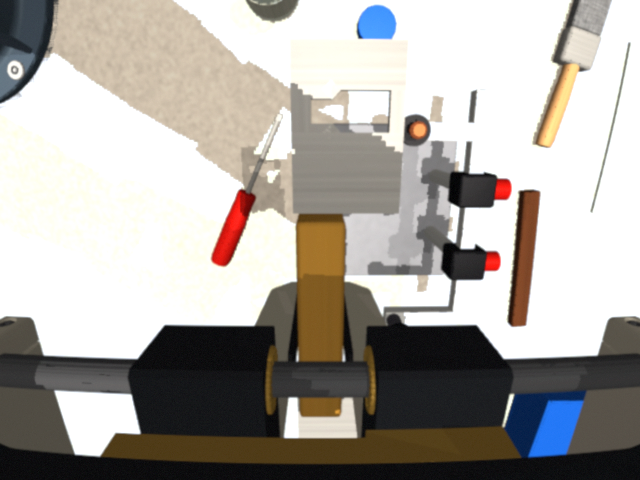

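The held frame's left keyhole is visible (mouth x≈347–391, y≈89–130) and the left stud's copper head is at about (418,129). I'll enlarge this.

```bash
python3 -c "
import cv2
im=cv2.imread('pics/w2b.png')
cv2.imwrite('pics/w2c.png',cv2.resize(im[30:150,285:445],None,fx=5,fy=5,interpolation=cv2.INTER_CUBIC))"
```

```text
(no output)
```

View pics/w2c.png

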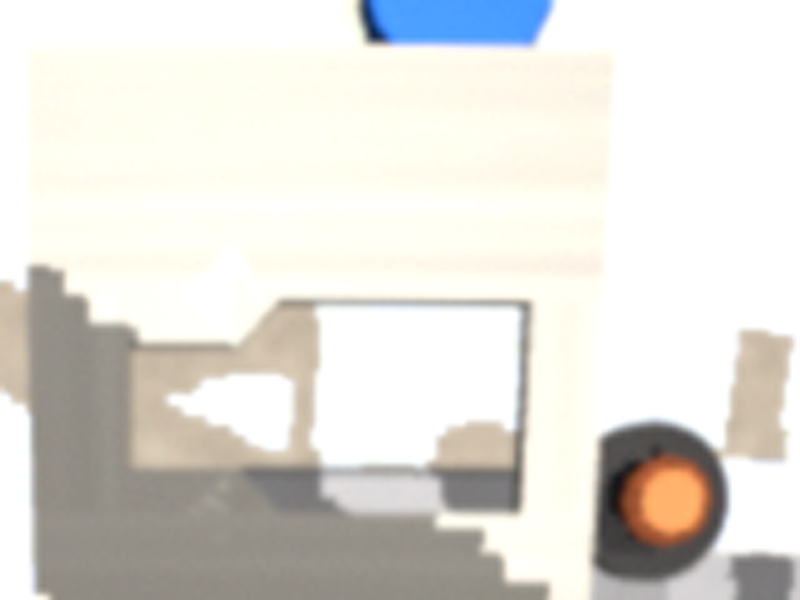

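The crop shows the keyhole's far mouth edge at y≈298 and its near edge at y≈511, with ends at x≈130 (slot) and 530→520 (mouth). The top face of the stud head is centred near (679,498).

```bash
python3 -c "
from m import *
C=lambda x,y:((x+.5)/5-.5+285,(y+.5)/5-.5+30)
s=env.sense(); M=R.from_quat(s['eef_rot']).as_matrix()
ze=s['tool_pos'][2]-.0096
pts=[((130,345),(-.004,.09475)),((281,298),(.008,.09825)),((530,299),(.028,.09825)),((520,511),(.028,.08175)),((28,52),(-.012,.117)),((613,52),(.034,.117))]
o=[atz('wrist',C(*p[0]),ze,s) for p in pts]
t,th,r=fit([p[1] for p in pts],o);print('frame',t,th,r.round(1), 'rel tcp',(t-s['tool_pos'][:2])*1000)
print('widths',[np.linalg.norm(o[i]-o[j])*1000 for i,j in((2,3),(0,2),(4,5))])
for uv,z in(((679,498),.172),((667,502),.169)):
  h=atz('wrist',C(*uv),z,s); print('head',h)
c,si=np.cos(th),np.sin(th);Rm=np.array([[c,-si],[si,c]])
k=t+Rm@[.018,.09]
h=atz('wrist',C(679,498),.172,s)[:2]
print('head from mouth, frame axes mm',Rm.T@(h-k)*1000)
mt=(h-[.5163671,-.1262758])*1000;print('vs top cam',mt)
# right stud estimate, in image
print(proj('wrist',[.5282,-.305,.172],s))
"
```

```text
frame [ 0.44943256 -0.21919759] 0.07281484908723636 [[ 0.2  0.2]
 [ 0.1  0.2]
 [-0.2  0.1]
 [-0.3  0.3]
 [ 0.6 -0.4]
 [-0.4 -0.4]] rel tcp [ 0.22784121 -1.5252498 ]
widths [np.float64(16.30771186027251), np.float64(31.868923886893505), np.float64(45.063173367325824)]
head [ 0.516325   -0.12905389  0.172     ]
head [ 0.51543264 -0.12965962  0.169     ]
head from mouth, frame axes mm [55.27318874 -4.96163282]
vs top cam [-0.04209877 -2.77809232]
[403.98114271 341.17751566]
```

drive_tool --moves '[[[-0.2,1.5,0],0,255],[[-0.5,3.5,1],0,255],[[-0.5,5,3],0,255],[[-0.5,5.5,5.5],0,255],[[-0.5,5.5,7.5],0,255],[[-0.5,5.5,8.5],0,255],[[-0.5,5.5,9],0,255],[[-0.5,5.5,9],0,255]]'

```text
clock: 6.12
tool_pos: [0.5041, -0.2196, 0.2103]
eef_rot: [0.683, 0.73, -0.0, -0.0]
wrist_force: [-0.4, -0.3, -3.3]
finger_gap: 0.02
grip_force: 30.0
```

drive_tool --moves '[[[0,0,0],0,255],[[0,0,0],0,255]]'

```text
clock: 6.28
tool_pos: [0.5046, -0.2203, 0.2119]
eef_rot: [0.683, 0.73, 0.0, 0.001]
wrist_force: [-0.0, -0.6, -3.4]
finger_gap: 0.0201
grip_force: 30.0
```

```bash
python3 -c "
from h import *
s=env.sense();go([.5747,.2347,.21],.066);print(s['wrist_force'],s['tool_pos'])
save('wrist','pics/w3.png')
im=cv2.imread('pics/w3.png');im=np.clip(im*1.4,0,255).astype('uint8')
cv2.imwrite('pics/w3c.png',cv2.resize(im[30:150,285:445],None,fx=5,fy=5,interpolation=cv2.INTER_CUBIC))"
```

```text
tcp [ 0.5046 -0.2203  0.2119] yaw 0.066 tilt [ 0.0018 -0.001 ] -> shift [44.94 10.    0.16] twist 0.0
[-0.0224597  -0.55513057 -3.39098347] [ 0.50457807 -0.22031089  0.21194363]
```

View pics/w3c.png

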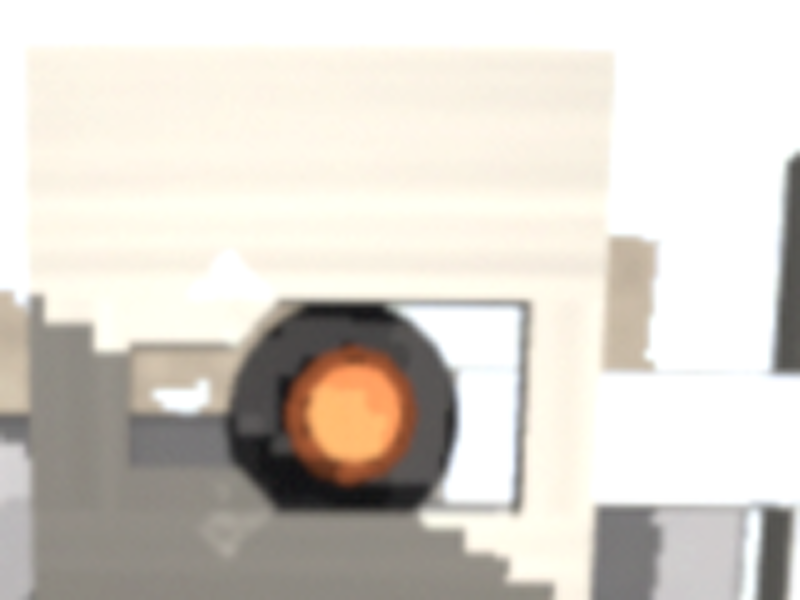

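The copper head shows through the left mouth, its top face centred near (354,413). The keyhole sits at the same pixels as before, so the frame hasn't slipped in the grip.

```bash
cat > k.py <<'E'
from m import *
C=lambda x,y:((x+.5)/5-.5+285,(y+.5)/5-.5+30)
s=env.sense(); M=R.from_quat(s['eef_rot']).as_matrix()
ze=s['tool_pos'][2]-.0096
pts=[((130,345),(-.004,.09475)),((281,299),(.008,.09825)),((530,301),(.028,.09825)),((520,511),(.028,.08175)),((28,48),(-.012,.117)),((613,52),(.034,.117))]
t,th,r=fit([p[1] for p in pts],[atz('wrist',C(*p[0]),ze,s) for p in pts])
c,si=np.cos(th),np.sin(th);Rm=np.array([[c,-si],[si,c]])
k=t+Rm@[.018,.09]
def rep(uv,z):
  h=atz('wrist',C(*uv),z,s)[:2]; print(uv,h.round(4),'head from mouth mm',(Rm.T@(h-k)*1000).round(2))
print('frame',t,th,'z',s['tool_pos'][2]-.1136)
E
python3 -c "
from k import *
rep((354,412),.172);rep((350,415),.169)"
```

```text
frame [ 0.50446566 -0.22185723] 0.06812161737441641 z 0.0982914960421124
(354, 412) [ 0.5152 -0.1294] head from mouth mm [-0.97  1.52]
(350, 415) [ 0.5151 -0.1295] head from mouth mm [-1.06  1.42]
```

drive_tool --moves '[[[0.1,-0.1,0.5],0,255],[[0.15,-0.1,1],0,255],[[0.15,-0.1,1.5],0,255],[[0.15,-0.1,2],0,255],[[0.15,-0.1,2],0,255],[[0.15,-0.1,2],0,255],[[0.15,-0.1,2],0,255]]'

```text
clock: 6.92
tool_pos: [0.5031, -0.2187, 0.1907]
eef_rot: [0.683, 0.73, -0.0, 0.0]
wrist_force: [-0.1, 0.4, -3.0]
finger_gap: 0.0198
grip_force: 30.0
```

```bash
python3 -c "
from h import *
s=env.sense();go([.5747,.2347,.21],.066);print(s['wrist_force'],s['tool_pos'])
save('wrist','pics/w4.png')
im=cv2.imread('pics/w4.png');im=np.clip(im*1.4,0,255).astype('uint8')
cv2.imwrite('pics/w4c.png',cv2.resize(im[30:150,285:445],None,fx=5,fy=5,interpolation=cv2.INTER_CUBIC))"
```

```text
tcp [ 0.5031 -0.2187  0.1907] yaw 0.066 tilt [-0. -0.] -> shift [44.77 10.14 -1.93] twist 0.0
[-0.11843407  0.39423397 -3.04772621] [ 0.50311087 -0.2187212   0.1906709 ]
```

View pics/w4c.png

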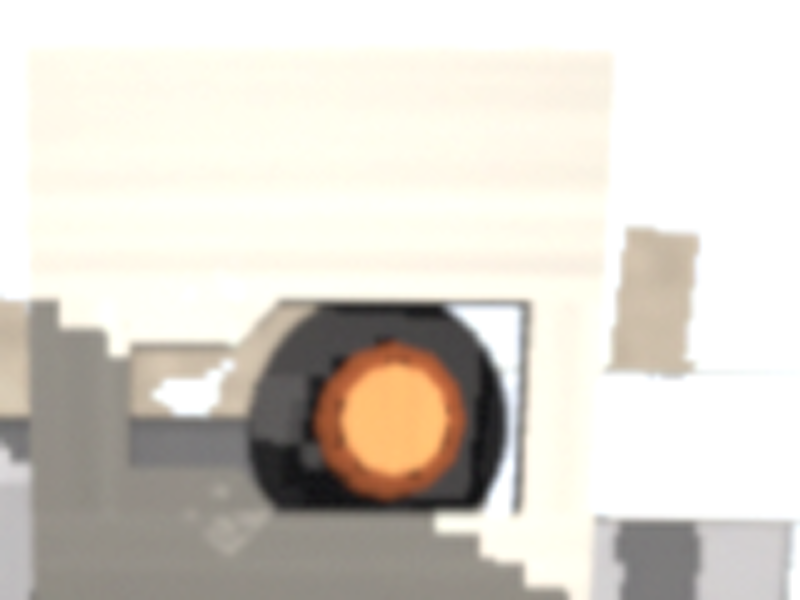

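The head now fills the mouth area, its top face centred at (395,418).

```bash
python3 -c "
from k import *
rep((395,418),.172);rep((391,420),.169)"
```

```text
frame [ 0.50307482 -0.2202643 ] 0.0679706455407087 z 0.07721803605810657
(395, 418) [ 0.5154 -0.1294] head from mouth mm [ 0.46 -0.18]
(391, 420) [ 0.5154 -0.1294] head from mouth mm [ 0.48 -0.18]
```

drive_tool --moves '[[[0,0.05,0.2],0,255],[[0,0.05,0.4],0,255],[[0,0.05,0.6],0,255],[[0,0.05,0.7],0,255],[[0,0.05,0.7],0,255]]'

```text
clock: 7.38
tool_pos: [0.5034, -0.2186, 0.1833]
eef_rot: [0.683, 0.73, -0.0, -0.0]
wrist_force: [0.3, 0.5, -3.2]
finger_gap: 0.0196
grip_force: 30.0
```

drive_tool --moves '[[[0,0,0.15],0,255],[[0,0,0.3],0,255],[[0,0,0.45],0,255],[[0,0,0.6],0,255],[[0,0,0.7],0,255],[[0,0,0.75],0,255],[[0,0,0.75],0,255],[[0,0,0.75],0,255]]'

```text
clock: 8.05
tool_pos: [0.5035, -0.2187, 0.1761]
eef_rot: [0.683, 0.73, -0.0, -0.0]
wrist_force: [-0.4, 0.4, -4.2]
finger_gap: 0.0199
grip_force: 30.0
```

drive_tool --moves '[[[0,0,0.05],0,255],[[0,0,0.1],0,255],[[0,0,0.15],0,255],[[0,0,0.15],0,255],[[0,0,0.15],0,255]]'

```text
clock: 8.47
tool_pos: [0.5035, -0.2187, 0.1746]
eef_rot: [0.683, 0.73, -0.0, -0.0]
wrist_force: [-0.3, 1.0, -3.2]
finger_gap: 0.0197
grip_force: 30.0
```

drive_tool --moves '[[[0,0.2,0],0,255],[[0,0.4,0],0,255],[[0,0.6,0],0,255],[[0,0.8,0],0,255],[[0,0.9,0],0,255],[[0,0.9,0],0,255]]'

```text
clock: 8.97
tool_pos: [0.5128, -0.218, 0.1746]
eef_rot: [0.683, 0.73, 0.0, 0.0]
wrist_force: [0.1, 0.0, -3.7]
finger_gap: 0.0195
grip_force: 30.0
```

drive_tool --moves '[[[0,0.15,0],0,255],[[0,0.3,0],0,255],[[0,0.45,0],0,255],[[0,0.6,0],0,255],[[0,0.7,0],0,255],[[0,0.7,0],0,255]]'

```text
clock: 9.47
tool_pos: [0.5197, -0.2176, 0.1746]
eef_rot: [0.683, 0.73, 0.0, 0.0]
wrist_force: [0.1, 0.6, -3.9]
finger_gap: 0.0196
grip_force: 30.0
```

drive_tool --moves '[[[0,0.05,0],0,255],[[0,0.1,0],0,255],[[0,0.15,0],0,255],[[0,0.2,0],0,255],[[0,0.2,0],0,255]]'

```text
clock: 9.88
tool_pos: [0.5216, -0.2174, 0.1746]
eef_rot: [0.683, 0.73, 0.0, 0.0]
wrist_force: [0.2, -0.5, -4.5]
finger_gap: 0.0201
grip_force: 30.0
```

drive_tool --moves '[[[0,0.03,0],0,255],[[0,0.06,0],0,255],[[0,0.06,0],0,255]]'

```text
clock: 10.13
tool_pos: [0.5221, -0.2174, 0.1747]
eef_rot: [0.683, 0.73, 0.0, 0.0]
wrist_force: [-0.5, -0.3, -4.1]
finger_gap: 0.0198
grip_force: 30.0
```

drive_tool --moves '[[[0,0,0.04],0,255],[[0,0,0.08],0,255],[[0,0,0.1],0,255],[[0,0,0.1],0,255]]'

```text
clock: 10.47
tool_pos: [0.5221, -0.2174, 0.1736]
eef_rot: [0.683, 0.73, -0.0, 0.0]
wrist_force: [0.7, 0.8, -3.7]
finger_gap: 0.0194
grip_force: 30.0
```

drive_tool --moves '[[[0,0.03,0.03],0,255],[[0,0.04,0.06],0,255],[[0,0.04,0.06],0,255]]'

```text
clock: 10.72
tool_pos: [0.5223, -0.2174, 0.1736]
eef_rot: [0.683, 0.73, -0.0, -0.0]
wrist_force: [-5.4, 1.1, 4.3]
finger_gap: 0.0202
grip_force: 30.0
```

drive_tool --moves '[[[0,-0.02,-0.04],0,255],[[0,-0.03,-0.05],0,255],[[0,-0.03,-0.05],0,200],[[0,-0.03,-0.05],0,190],[[0,-0.03,-0.05],0,170],[[0,-0.03,-0.05],0,150],[[0,-0.03,-0.05],0,130],[[0,-0.03,-0.05],0,120]]'

```text
clock: 11.38
tool_pos: [0.5223, -0.2174, 0.1736]
eef_rot: [0.683, 0.73, 0.0, 0.0]
wrist_force: [0.5, 0.4, -0.3]
finger_gap: 0.0458
grip_force: 0.0
```

drive_tool --moves '[[[0,0,0],0,120],[[0,0,0],0,120],[[0,0,0],0,120],[[0,0,0],0,120]]'

```text
clock: 11.72
tool_pos: [0.5222, -0.2174, 0.1735]
eef_rot: [0.683, 0.73, 0.0, 0.0]
wrist_force: [-0.5, 0.5, 0.6]
finger_gap: 0.0492
grip_force: 0.0
```

Released. I'll lift straight up and check from near.

drive_tool --moves '[[[0,0,-0.5],0,120],[[0,0,-1.5],0,120],[[0,0,-3],0,120],[[0,0,-5],0,120],[[0,0,-8],0,120],[[0,0,-11],0,120],[[0,0,-13],0,120],[[0,0,-13],0,120]]'

```text
clock: 12.38
tool_pos: [0.5234, -0.218, 0.3091]
eef_rot: [0.683, 0.73, 0.001, 0.004]
wrist_force: [-0.0, 0.0, -0.4]
finger_gap: 0.0496
grip_force: 0.0
```

```bash
python3 -c "
from h import *
s=env.sense();print(s['wrist_force'],s['tool_pos'])
save('wrist','pics/w5.png');save('scene','pics/s5.png')
a=cv2.imread('pics/w5.png')[60:480,180:500];b=cv2.resize(cv2.imread('pics/s5.png')[205:345,150:310],None,fx=3,fy=3,interpolation=cv2.INTER_CUBIC)
im=np.hstack([a,b]);print(im.shape)
cv2.imwrite('pics/f.png',np.clip(im*1.5,0,255).astype('uint8'))"
```

```text
[-0.01964895  0.0311641  -0.37487644] [ 0.52342981 -0.21803025  0.30909815]
(420, 800, 3)
```

View pics/f.png

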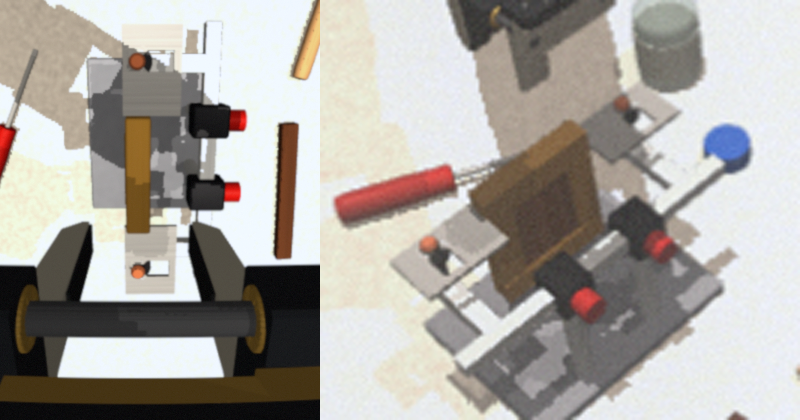

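Both copper heads (138,62 and 138,271) sit over the narrow slot ends above the ears. The frame hangs upright and square, and the gripper is clear of it.

```bash
python3 -c "
from bench import env
print(env.hand_in())"
```

```text
the job is handed in; nothing more can be done
None
```

The frame is hanging on both studs, slid home, upright and released. I handed the job in at about 12.5 s on the robot clock, and no result came back.

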